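Load a sample carrier into the slotted immersion tank

ROBOT

A 6-joint arm with a two-finger parallel gripper is mounted at the origin on the work surface. World frame = base frame: x ahead of the robot, y to its left, z up, the work surface at z = 0. Lengths are in m, angles in rad, forces in N, time in s.
With the tool pointing down it reaches from about 0.3 to 0.775 m from the base axis. Payload 14.6 kg.
Tool frame: the origin (TCP) lies midway between the tips of the shut fingers; the grasp point (between the pads) lies 19 mm behind it (ctrl.hold_point_z is the distance from the TCP to the grasp point, in m); z points along the fingers, x is the direction in which the jaws open and shut, and the axes are right-handed (so a half turn about z gives the same grasp; the last joint's range is limited). The gripper opens to 94 mm and grips with 3 to 60 N. Pads are 16 mm wide; open, the fingers measure 119 mm over their backs; the gripper's body (75 mm by 177 mm) begins 78 mm behind the grasp point.
Start: joints at [-1.32, 0.3, 1.521, -0, 1.321, -0.067], TCP at [0.172, -0.522, 0.205] pointing down, gripper open.
Joint ranges: [-3.03, 3.03], [-0.79, 2.21], [0.23, 2.52], [-1.04, 4.18], [0, 3.07], [-2.55, 2.55]. Speed limits (rad/s): [2.22, 2.22, 2.57, 3.14, 3.14, 3.14].

INTERFACE

Orientations are given as [roll, pitch, yaw] about the fixed x, y, z axes, in that order (R = Rz(yaw) Ry(pitch) Rx(roll)).
In Python, from station import ctrl, viewer, ticket, nets gives the robot as it stands.
- The arm moves only by the tool carry_out, never from a script. Its argument "commands" is one flat list of numbers, 7 for each row, row after row: the closure, from -1 (fully open) to 1 (shut), so that 0 is half open, then the shift along the world's x, y, z in cm, then the turn, a rotation vector about the world's x, y, z in rad. In form: [gripper, tx, ty, tz, ax, ay, az, gripper, tx, ty, tz, ax, ay, az, ...]. A call has 1 to 12 rows; each row is the pose to reach, as a shift and turn from the pose measured when the call began; what a row does not reach only later rows make up. A row lasts 1/12 s, in which the tool goes at most 41.7 mm and 7.16 degrees, less where a joint would pass 70% of its speed; a pose out of reach is approached as far as the arm can. A call with a gripper value outside its range is refused whole. The fingers move at their own pace and stop on an object; "force" is the grip in N (left out, the last holds). Time passes only in rows, so rows that repeat a pose let the fingers close. It gives the time, the measured TCP pose, the force and the opening at its end, in the units of the state.
- ctrl.get_obs(): the state, without advancing time (a new reading comes with each control period).
- viewer.camera(name): name is "side" or "top"; returns (picture, depth): 384x512x3 uint8, blue, green, red; 384x512 float32, m along the optical axis (not along the pixel's ray), 0 where there is no reading.
- viewer.camera_info(name): a dict with "fx", "fy", "cx", "cy" (pixels), "D" ([k1, k2, p1, p2, k3] as OpenCV has them; the pictures are not rectified), "R" (3x3) and "t" (3): a world point X has camera coordinates R X + t. Camera axes: x right, y down, z forward; pixel columns grow to the right and rows downward; lengths in m; the calibration is good to about 2 mm. A picture is of the moment at which its call begins. camera_info takes no time and is no camera call.
- ticket.hand_in(): hands the job in, once; it reports no verdict.
Trained networks look in the newest picture that a camera, given by its name, has taken for a name from the list of things; names that differ only in an ending like _2 or _b are one class to them, and where a whole thing is asked for, a point or a joint stands for the part that bears it (a point fixed in the world has none). Each returns a list of dicts, best first, with "confidence" (0 to 1); they miss things now and then, are a little off and sometimes report something else, mostly with a low value. They report only what shows in the picture. A call takes as long as a camera call. They do not tell look-alikes from the thing itself.
- nets.silhouettes(camera, thing): "region" (384x512 bool, what is visible of it) and "extent" ([left, top, right, bottom] in pixels, round what is visible of it).
The state is a dict: "time_s": time; "qpos": joint angles; "joint_vel": joint speeds; "tau": joint torques, N m; "ee_pos": TCP position; "eef_rot": TCP orientation; "force": force on the tool from outside, world axes, zero at the start; "moment": the same for the moment, N m; "grip_width": finger opening in m.
Only numpy, scipy, OpenCV 4.12 (cv2) and the standard library are available. Lean on these libraries where they do the work, as an engineer would, in place of code of your own. Each camera call takes 0.05 s, during which the arm holds its last target. There are 200 camera calls.

TASK

Put the L-shaped sample carrier with the orange grip into the empty clear tank: tilt it and feed its foot toe-first through the slot in the fixed lid, the toe going under the closed part of the lid, then right it inside so that the foot stands flat on the tank floor and the orange grip sticks straight up out of the slot. Set it down gently rather than letting it fall, let go of it, and leave the carrier with the blue grip standing where it is.

Things in the scene. Friction and masses are not known exactly. Their poses are not given: they have to be found in the camera images.
- orange_carrier: L-shaped carrier, 150 g, standing. Steel foot 100x40x5 mm with two brass discs (tops 12 mm up); 10 mm square stem; orange grip block 24 (x) x 14 (y) mm, 140-190 mm up: pinch along y, then it tips with the gripper. Origin: foot's underside on the stem axis; z up the stem; foot runs 85 mm to -x (toe, starts roughly towards the robot), 15 mm to +x (heel), 20 mm either side in y.
- blue_carrier: Bystander, to be left alone: a carrier of the same shape, size and axes (190 mm tall, origin at the foot's underside on the stem axis, toe to -x), but with a blue grip block.
- tank: Fixed empty tank 200 (x) x 118 (y) x 101 mm high; clear walls 4 mm; floor's upper face at z 8 mm; white fixed lid from z 95 to 101 mm. Origin: centre of underside; z up, x roughly away from the robot. Only opening: the lid's slot, x +10 to +70, y -40 to +40 mm. The foot goes in tipped some 35 to 40 degrees, toe down to -x, sliding along its own length under the closed lid on the -x side.
- tank_slot (a point): Centre of the black-edged slot, 60 mm (x) by 80 mm (y), level with the lid's top face: 40 mm to +x of the tank's centre, 101 mm above the bench. Axes as the tank's.
Mind the look-alikes: they are no part of the job. Leave any brown look-alike of the orange_carrier alone.

How it is judged:
By the outcome, as a careful person would: the job done as asked, in the order asked, and still so for the second after the job is handed in, with the robot touching nothing.
It also fails if it takes over 48 s, if anything falls off the work surface, if the arm or the gripper's body presses on something with over 40 N, if the wrist force passes 120 N, or if a joint passes its speed limit or range.

## Working session

There is one attempt and no reset: what is moved stays moved. The work goes in short steps, Python scripts to look and compute and a tool call to move; the robot and the scene stay as the last step left them, time stands still between calls to the robot, and variables do not carry over. Pictures are saved under pics/ and viewed, about 8 in all and at most 12, crops included, and the job is handed in when it is done.

Besides the shell and the picture viewer there is one more tool, called by a JSON object that holds its "method" and its "body", one argument or row to a line. carry_out: Moves the arm, as the interface text tells. Its arguments: {"type":"object","properties":{"commands":{"type":"array","items":{"type":"number"}},"force":{"type":"number"}},"required":["commands"]}

```bash
mkdir -p pics
cat > h.py <<'E'
import numpy as np, cv2
from station import ctrl, viewer, ticket, nets
def cam(n):
    im,d=viewer.camera(n); i=viewer.camera_info(n)
    K=np.array([[i['fx'],0,i['cx']],[0,i['fy'],i['cy']],[0,0,1]]); return im,d,K,np.array(i['D'],float),np.array(i['R']),np.array(i['t'])
def world(uv,z,K,D,R,t):
    p=cv2.undistortPoints(np.array(uv,float).reshape(-1,1,2),K,D)[:,0]
    return (np.c_[p,np.ones(len(p))]*np.asarray(z)[:,None]-t)@R
def cloud(m,d,*c):
    v,u=np.nonzero(m&(d>0)); return world(np.c_[u,v],d[v,u],*c),np.c_[u,v]
E
python3 - <<'E'
from h import *
for n in('top','side'):
    im,d,*c=cam(n); cv2.imwrite(f'pics/{n}0.png',im); np.savez(f'{n}0.npz',im=im,d=d)
    print(n,'campos',-c[2].T@c[3],'axis',c[2][2])
    for th in('orange_carrier','blue_carrier','tank'):
        for r in nets.silhouettes(n,th):
            m=r['region']; P,_=cloud(m,d,*c)
            print(th,round(r['confidence'],2),r['extent'],'med',np.median(P,0).round(3),'bgr',np.median(im[m],0), 'zmax',np.percentile(P[:,2],98).round(3))
o=ctrl.get_obs();print(o['time_s'],o['ee_pos'],o['eef_rot'],o['grip_width'],ctrl.hold_point_z)
E
```

```text
top campos [ 0.14336887 -0.01632367  1.45940723] axis [ 0.21530288  0.00261009 -0.97654383]
orange_carrier 0.96 [337.5, 102.4, 355.3, 146.7] med [ 0.664 -0.333  0.009] bgr [41. 64. 99.] zmax 0.191
orange_carrier 0.96 [311.4, 216.5, 345.0, 248.9] med [ 0.334 -0.27   0.007] bgr [ 47.  71. 107.] zmax 0.191
orange_carrier 0.85 [323.4, 148.7, 339.1, 199.4] med [ 0.51  -0.277  0.008] bgr [ 93.  137.5 140.5] zmax 0.19
orange_carrier 0.79 [333.9, 264.3, 350.8, 287.5] med [ 0.201 -0.305  0.007] bgr [ 50.  76. 108.] zmax 0.016
blue_carrier 0.66 [133.8, 149.2, 165.3, 198.9] med [0.507 0.281 0.007] bgr [123.5 134.  132. ] zmax 0.191
tank 0.87 [206.7, 95.5, 258.2, 168.2] med [0.616 0.028 0.099] bgr [193. 201. 205.] zmax 0.106
side campos [0.18385245 0.96334097 0.73974565] axis [ 0.19464256 -0.81864403 -0.54031122]
orange_carrier 0.69 [242.9, 123.8, 271.1, 173.9] med [ 0.52  -0.272  0.011] bgr [ 98. 139. 151.] zmax 0.188
orange_carrier 0.66 [290.1, 133.8, 310.7, 183.4] med [ 0.346 -0.248  0.078] bgr [ 37.  83. 135.] zmax 0.188
orange_carrier 0.54 [212.1, 115.4, 235.5, 164.2] med [ 0.676 -0.327  0.04 ] bgr [ 72.  92. 138.] zmax 0.19
blue_carrier 0.89 [183.2, 217.8, 226.7, 283.5] med [0.521 0.29  0.011] bgr [142. 144. 141.] zmax 0.188
blue_carrier 0.28 [243.7, 125.3, 273.0, 175.6] med [ 0.525 -0.272  0.034] bgr [132. 143. 149.] zmax 0.188
tank 0.6 [156.9, 178.0, 229.7, 224.4] med [0.615 0.071 0.078] bgr [151. 150. 149.] zmax 0.102
tank 0.16 [240.6, 125.3, 275.6, 175.7] med [ 0.526 -0.272  0.025] bgr [139. 144. 149.] zmax 0.184
0.4 [ 0.17183979 -0.52243075  0.20538569] [ 3.14157808e+00  1.14353490e-04 -1.25302671e+00] 0.09375096842289818 0.0188
```

Run:
```python
import cv2,numpy as np
a=cv2.imread('pics/top0.png')[80:300,120:370]; cv2.imwrite('pics/top1.png',cv2.resize(a,None,fx=2.4,fy=2.4,interpolation=cv2.INTER_CUBIC))
a=cv2.imread('pics/side0.png')[100:300,140:350]; cv2.imwrite('pics/side1.png',cv2.resize(a,None,fx=2.9,fy=2.9,interpolation=cv2.INTER_CUBIC))
```

```text
(no output)
```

View pics/top1.png

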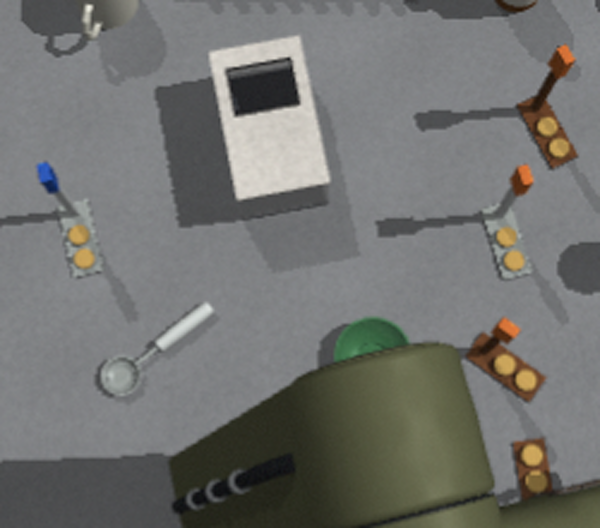

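View pics/side1.png

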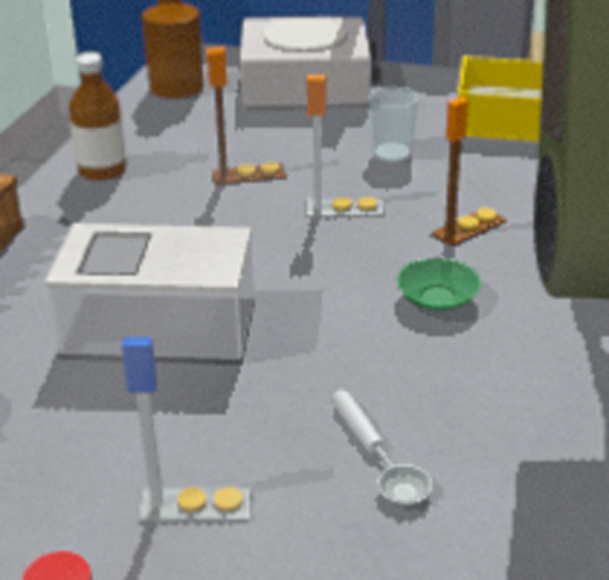

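The top view (2.4x crop) shows the steel carrier with the orange grip at crop (520,180) and its foot at (508,245). Three brown look-alikes stand around it. The tank is at (270,115) with its slot at (262,85). The side view agrees. Next I'll measure both poses.

```bash
cat > meas.py <<'E'
from h import *
def plane(uv,z,K,D,R,t):
    p=cv2.undistortPoints(np.array(uv,float).reshape(-1,1,2),K,D)[:,0]; r=np.c_[p,np.ones(len(p))]@R; o=-R.T@t
    return o+r*((z-o[2])/r[:,2])[:,None]
def rect(P):
    (c,s,a)=cv2.minAreaRect((P[:,:2]*1000).astype(np.float32)); b=cv2.boxPoints((c,s,a))
    e=[b[1]-b[0],b[2]-b[1]]; L=max(e,key=np.linalg.norm); L=L*np.sign(L[0]); return np.round(c,1),np.round(s,1),np.degrees(np.arctan2(L[1],L[0])).round(2)
def calib(n):
    i=viewer.camera_info(n); return np.array([[i['fx'],0,i['cx']],[0,i['fy'],i['cy']],[0,0,1]]),np.array(i['D'],float),np.array(i['R']),np.array(i['t'])
E
python3 - <<'E'
from meas import *
for n in('top','side'):
    f=np.load(n+'0.npz'); im,d=f['im'],f['d']; c=calib(n)
    H=cv2.cvtColor(im,cv2.COLOR_BGR2HSV)
    P,uv=cloud(np.ones(d.shape,bool),d,*c); col=im[uv[:,1],uv[:,0]]; h=H[uv[:,1],uv[:,0]]
    near=(abs(P[:,0]-.52)<.1)&(abs(P[:,1]+.277)<.055)
    foot=near&(P[:,2]>-.01)&(P[:,2]<.02)&((col.min(1)>120)|((h[:,1]>110)&(h[:,0]>10)&(h[:,0]<30)&(col.max(1)>120)))
    print(n,'foot',rect(plane(uv[foot],.006,*c)),foot.sum())
    g=near&(P[:,2]>.135)&(P[:,2]<.2); print('grip med',np.median(P[g],0).round(4),'mean',P[g].mean(0).round(4),'min',P[g].min(0).round(3),'max',P[g].max(0).round(3),g.sum())
    st=near&(P[:,2]>.03)&(P[:,2]<.13);print('stem',np.median(P[st],0).round(4),st.sum())
    lid=(abs(P[:,0]-.62)<.16)&(abs(P[:,1]-.03)<.12)&(abs(P[:,2]-.101)<.006)&(col.min(1)>110)
    cl=cv2.morphologyEx(np.array([0],np.uint8),0,np.ones((1,1))) if 0 else None
    m=np.zeros(d.shape,np.uint8); m[uv[lid,1],uv[lid,0]]=1
    print('lid z',np.median(P[lid,2]).round(4),rect(plane(uv[lid],.101,*c)))
    cs,hi=cv2.findContours(m,cv2.RETR_CCOMP,cv2.CHAIN_APPROX_NONE)
    for k,q in enumerate(cs):
        if len(q)>20: print('contour hole' if hi[0][k][3]>=0 else 'contour',rect(plane(q[:,0],.101,*c)))
E
```

```text
top foot (array([ 518.5, -276.3]), array([110.3, 200.6]), np.float32(-0.27)) 1708
grip med [ 0.5275 -0.2701  0.1823] mean [ 0.5279 -0.2711  0.1748] min [ 0.518 -0.282  0.141] max [ 0.542 -0.264  0.195] 90
stem [ 0.5277 -0.2694  0.0748] 46
lid z 0.1003 (array([631.4,  30.4]), array([201.2, 117.9]), np.float32(11.59))
contour (array([631.4,  30.4]), array([201.2, 117.9]), np.float32(11.59))
contour hole (array([671.6,  37.5]), array([71.8, 96.7]), np.float32(-78.58))
side foot (array([ 516.6, -265.9]), array([197.3, 121. ]), np.float32(0.68)) 701
grip med [ 0.5283 -0.2693  0.1654] mean [ 0.5286 -0.27    0.1657] min [ 0.517 -0.28   0.139] max [ 0.539 -0.264  0.191] 97
stem [ 0.5295 -0.2715  0.0807] 72
lid z 0.0997 (array([630.3,  34. ]), array([202.3, 128. ]), np.float32(11.42))
contour (array([630.3,  34. ]), array([202.3, 128. ]), np.float32(11.42))
contour hole (array([672.2,  38.5]), array([67.1, 84.5]), np.float32(-78.73))
```

```bash
python3 - <<'E'
from meas import *
for n in('top','side'):
    f=np.load(n+'0.npz'); im,d=f['im'],f['d']; c=calib(n)
    H=cv2.cvtColor(im,cv2.COLOR_BGR2HSV); S=H[...,1].astype(int)
    P,uv=cloud(np.ones(d.shape,bool),d,*c)
    G=plane(uv,.012,*c)
    m=np.zeros(d.shape,np.uint8); k=(abs(G[:,0]-.485)<.05)&(abs(G[:,1]+.283)<.03)&(S[uv[:,1],uv[:,0]]>90); m[uv[k,1],uv[k,0]]=1
    N,_,st,ce=cv2.connectedComponentsWithStats(m)
    for i in range(1,N):
        if st[i,4]>15: print(n,st[i,4],plane(ce[i:i+1],.012,*c)[0].round(4))
E
cat > plan.py <<'E'
import numpy as np,heapq
# carrier outline points in local x,z (mm)
def edge(a,b,n): return np.linspace(a,b,n)
fr=[[-85,0],[15,0],[15,5],[5,5],[5,140],[12,140],[12,190],[-12,190],[-12,140],[-5,140],[-5,5],[-15,12],[-80,12],[-85,5],[-85,0]]
fr=[p for p in fr]
pts=np.vstack([edge(fr[i],fr[i+1],max(2,int(np.hypot(*np.subtract(fr[i+1],fr[i]))/3))) for i in range(len(fr)-1)]+[edge([-38,243],[38,243],20)])
def boxd(p,x0,x1,z0,z1):
    dx=np.maximum(x0-p[...,0],p[...,0]-x1);dz=np.maximum(z0-p[...,1],p[...,1]-z1)
    return np.hypot(np.maximum(dx,0),np.maximum(dz,0))+np.minimum(np.maximum(dx,dz),0)
def T(x,z,th):
    c,s=np.cos(th),np.sin(th)   # tilt toe down: x->(c,s), z->(-s,c)
    return np.c_[x+c*pts[:,0]-s*pts[:,1],z+s*pts[:,0]+c*pts[:,1]]
def clr(x,z,th):
    p=T(x,z,th); D=[boxd(p,-100,10,95,101),boxd(p,70,100,95,101),boxd(p,-100,-96,0,101),boxd(p,96,100,0,101),p[:,1]-8]
    return min(d.min() for d in D)
if __name__=='__main__':
    X=np.arange(0,121,4);Z=np.arange(8,205,4);A=np.radians(np.arange(0,56,4))
    C=np.array([[[clr(x,z,a) for a in A] for z in Z] for x in X])
    C[:,0,0]=np.where(C[:,0,0]>-.5,20,C[:,0,0])
    # allow tiny clearance near floor at end
    goal=(10,0,0); cost={}
    src=[(i,len(Z)-1,k) for i in range(len(X)) for k in range(len(A)) if C[i,-1,k]>10]
    pq=[(0,s,None) for s in src];heapq.heapify(pq);par={}
    W=lambda c: 1+200/(max(c,.3)**2)
    while pq:
        g,s,p=heapq.heappop(pq)
        if s in par: continue
        par[s]=p
        if s==goal: break
        for d in np.ndindex(3,3,3):
            n=tuple(s[i]+d[i]-1 for i in range(3))
            if n in par or any(n[i]<0 or n[i]>=C.shape[i] for i in range(3)) or C[n]<.3: continue
            heapq.heappush(pq,(g+W(C[n])*np.linalg.norm(np.subtract(d,1)),n,s))
    s=goal;L=[]
    while s: L.append((X[s[0]],Z[s[1]],round(np.degrees(A[s[2]])),round(C[s],1)));s=par[s]
    for l in L[::-1]: print(*l)
E
python3 plan.py
```

```text
top 54 [ 0.4996 -0.2815  0.012 ]
top 54 [ 0.4679 -0.2903  0.012 ]
side 25 [ 0.4987 -0.2762  0.012 ]
side 22 [ 0.4669 -0.2872  0.012 ]
88 204 52 44.2
88 200 52 41.0
88 196 52 37.9
88 192 52 34.7
88 188 52 31.7
88 184 52 28.9
88 180 52 26.5
88 176 52 24.4
88 172 52 22.9
88 168 52 21.9
88 164 52 20.6
88 160 52 19.6
88 156 52 19.3
88 152 52 17.2
84 148 52 15.5
84 144 52 15.5
80 140 52 15.5
76 136 52 14.8
76 132 52 14.4
72 128 52 15.0
68 124 52 15.7
64 120 52 15.2
60 116 52 14.5
60 112 52 14.7
56 108 52 15.4
52 104 52 15.6
48 100 48 12.9
48 96 44 12.5
44 92 40 12.2
44 88 36 13.7
44 84 32 13.6
44 80 28 15.0
44 76 24 15.9
44 72 20 17.0
44 68 16 18.6
44 64 12 20.6
44 60 8 23.0
44 56 4 23.7
40 52 0 25.0
40 48 0 25.0
40 44 0 25.0
40 40 0 25.0
40 36 0 25.0
40 32 0 24.0
40 28 0 20.0
40 24 0 16.0
40 20 0 12.0
40 16 0 8.0
40 12 0 4.0
40 8 0 20.0
```

Tank centre is (0.631, 0.031) with yaw 11.5°. The carrier stem is at (0.528, -0.271) with yaw about 18°, which already matches the tool yaw. The planned insertion keeps at least 12 mm of clearance. First move: up and over the grip.

{"method": "carry_out", "body": {
  "commands": [-1, 0, 0, 4, 0, 0, 0, -1, 0, 0, 6, 0, 0, 0, -1, 18, 12.5, 6, 0, 0, 0, -1, 18, 12.5, 6, 0, 0, 0, -1, 35.6, 25.1, 6, 0, 0, 0, -1, 35.6, 25.1, 6, 0, 0, 0, -1, 35.6, 25.1, 6, 0, 0, 0, -1, 35.6, 25.1, 6, 0, 0, 0, -1, 35.6, 25.1, 6, 0, 0, 0, -1, 35.6, 25.1, 6, 0, 0, 0, -1, 35.6, 25.1, 6, 0, 0, 0, -1, 35.6, 25.1, 6, 0, 0, 0],
  "force": 40
}}

```text
time_s: 1.4
ee_pos: [0.5138, -0.2807, 0.2655]
eef_rot: [-3.141, -0.0, -1.253]
force: [0.2, -1.3, 0.3]
grip_width: 0.0942
```

Run:
```python
from meas import *
for n in('side',):
    im,d,*c=cam(n); cv2.imwrite('pics/s2.png',cv2.resize(im[60:260,140:350],None,fx=2.9,fy=2.9,interpolation=cv2.INTER_CUBIC))
    P,uv=cloud(np.ones(d.shape,bool),d,*c)
    g=(abs(P[:,0]-.528)<.04)&(abs(P[:,1]+.27)<.04)&(P[:,2]>.138)&(P[:,2]<.193)
    print(np.median(P[g],0).round(4),P[g].min(0).round(3),P[g].max(0).round(3))
o=ctrl.get_obs();print(o['time_s'],o['ee_pos'],o['eef_rot'],o['qpos'].round(2) if hasattr(o['qpos'],'round') else o['qpos'],o['joint_vel'])
```

```text
[ 0.5285 -0.2691  0.1655] [ 0.517 -0.279  0.14 ] [ 0.54  -0.26   0.191]
1.45 [ 0.51819765 -0.2765638   0.26493057] [-3.14029293e+00  1.18479411e-03 -1.24896214e+00] [-0.55  0.35  1.32  0.    1.47  0.7 ] [-0.08902644 -0.04306439  0.07508511 -0.00565364 -0.01718678 -0.14548903]
```

View pics/s2.png

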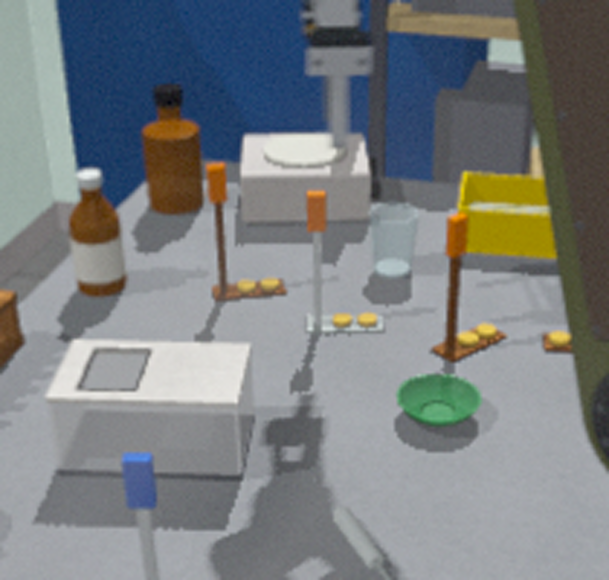

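The side view shows the fingers over the orange grip at crop (316,210), still settling. I'll centre and go straight down.

{"method": "carry_out", "body": {
  "commands": [-1, 1, 0.5, 0, 0, 0, 0, -1, 1, 0.5, 0, 0, 0, 0, -1, 1, 0.5, -4, 0, 0, 0, -1, 1, 0.5, -8, 0, 0, 0, -1, 1, 0.5, -11, 0, 0, 0, -1, 1, 0.5, -11.8, 0, 0, 0, -1, 1, 0.5, -11.8, 0, 0, 0, -1, 1, 0.5, -11.8, 0, 0, 0]
}}

```text
time_s: 2.12
ee_pos: [0.5285, -0.2723, 0.1487]
eef_rot: [-3.139, -0.0, -1.249]
force: [0.3, -1.1, 0.8]
grip_width: 0.0939
```

Run:
```python
from meas import *
im,d,*c=cam('top'); P,uv=cloud(np.ones(d.shape,bool),d,*c)
cv2.imwrite('pics/s3.png',cv2.resize(cv2.hconcat([im[100:240,270:390],viewer.camera('side')[0][80:220,190:310]]),None,fx=3.2,fy=3.2,interpolation=cv2.INTER_CUBIC))
o=ctrl.get_obs();print(o['time_s'],o['ee_pos'],o['eef_rot'],o['force'])
```

```text
2.2167 [ 0.52895025 -0.27232241  0.14944321] [-3.13794857e+00 -1.58568038e-03 -1.24926806e+00] [-0.45247737 -0.24900972 -0.02279303]
```

View pics/s3.png

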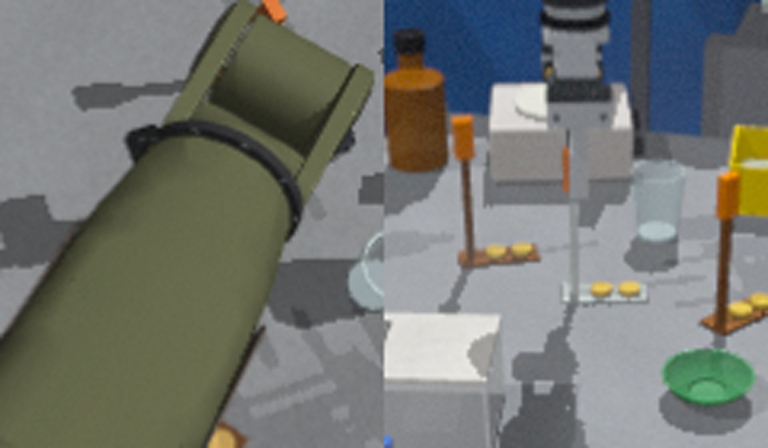

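The side half shows the near finger straddling the orange grip at (570,165). Closing, then lifting a little.

{"method": "carry_out", "body": {
  "commands": [1, 0, 0, -0.3, 0, 0, 0, 1, 0, 0, -0.3, 0, 0, 0, 1, 0, 0, -0.3, 0, 0, 0, 1, 0, 0, -0.3, 0, 0, 0, 1, 0, 0, -0.3, 0, 0, 0, 1, 0, 0, -0.3, 0, 0, 0, 1, 0, 0, -0.3, 0, 0, 0, 1, 0, 0, -0.3, 0, 0, 0, 1, 0, 0, -0.3, 0, 0, 0, 1, 0, 0, -0.3, 0, 0, 0],
  "force": 40
}}

```text
time_s: 3.05
ee_pos: [0.529, -0.2723, 0.1464]
eef_rot: [-3.138, -0.002, -1.249]
force: [0.8, -0.4, -0.4]
grip_width: 0.0307
```

{"method": "carry_out", "body": {
  "commands": [1, 0, 0, 0, 0, 0, 0, 1, 0, 0, 0, 0, 0, 0, 1, 0, 0, 0, 0, 0, 0, 1, 0, 0, 0, 0, 0, 0, 1, 0, 0, 0, 0, 0, 0]
}}

```text
time_s: 3.47
ee_pos: [0.5289, -0.2722, 0.1463]
eef_rot: [-3.138, -0.001, -1.249]
force: [0.1, -0.2, -2.2]
grip_width: 0.0136
```

Gripped at 13.6 mm. Lifting.

{"method": "carry_out", "body": {
  "commands": [1, 0, 0, 1, 0, 0, 0, 1, 0, 0, 3, 0, 0, 0, 1, 0, 0, 6, 0, 0, 0, 1, 0, 0, 9, 0, 0, 0, 1, 0, 0, 12, 0, 0, 0, 1, 0, 0, 15, 0, 0, 0, 1, 0, 0, 18, 0, 0, 0, 1, 0, 0, 19, 0, 0, 0, 1, 0, 0, 19, 0, 0, 0, 1, 0, 0, 19, 0, 0, 0]
}}

```text
time_s: 4.3
ee_pos: [0.5288, -0.2722, 0.3351]
eef_rot: [-3.139, -0.0, -1.249]
force: [0.0, 0.3, -1.8]
grip_width: 0.0139
```

```bash
cat > wp.py <<'E'
import numpy as np,sys
from scipy.spatial.transform import Rotation as Ro
from station import ctrl
C=np.array([.631,.031]);TY=np.radians(11.5);CY=np.radians(18.2);L=146.3
R0=Ro.from_euler('xyz',[np.pi,0,CY-np.pi/2])  # tool when carrier upright at yaw CY
def go(W):
    o=ctrl.get_obs(); p=np.array(o['ee_pos']); Rn=Ro.from_euler('xyz',o['eef_rot'])
    print(o['time_s'],p.round(4),o['force'],o['grip_width'])
    for x,z,th in W:
        t=np.radians(th); X=x-L*np.sin(t); Z=z+L*np.cos(t)
        P=np.r_[C+np.array([np.cos(TY),np.sin(TY)])*X/1000,Z/1000]
        Rt=Ro.from_euler('z',TY)*Ro.from_euler('y',-t)*Ro.from_euler('z',-CY)*R0
        print((x,z,th),((P-p)*100).round(2),(Rt*Rn.inv()).as_rotvec().round(3))
E
python3 - <<'E'
from meas import *
import wp
im,d,*c=cam('side'); cv2.imwrite('pics/s4.png',cv2.resize(im[20:220,180:320],None,fx=2.9,fy=2.9,interpolation=cv2.INTER_CUBIC))
import plan
for w in [(88,200,44),(84,150,44),(76,136,44),(64,120,44),(56,108,44),(50,100,44),(46,92,40),(44,84,32)]: print(w,plan.clr(w[0],w[1],np.radians(w[2])).round(1))
wp.go([(90,205,0),(90,205,22),(88,200,44)])
E
```

```text
(88, 200, 44) 43.4
(84, 150, 44) 8.4
(76, 136, 44) 4.4
(64, 120, 44) 7.6
(56, 108, 44) 10.7
(50, 100, 44) 12.2
(46, 92, 40) 12.5
(44, 84, 32) 13.6
4.35 [ 0.5286 -0.2721  0.3342] [-1.34366636 -0.22646153 -2.28581706] 0.014154304412816579
(90, 205, 0) [19.06 32.1   1.71] [-0.001  0.001 -0.121]
(90, 205, 22) [13.69 31.01  0.65] [ 0.098 -0.37  -0.12 ]
(88, 200, 44) [ 8.91 30.04 -2.89] [ 0.197 -0.741 -0.115]
```

View pics/s4.png

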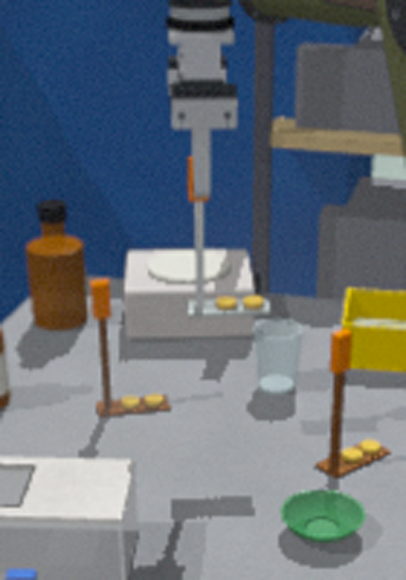

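Held upright; the finger sits on the grip at crop (200,180). Moving over to the tank while tilting to 48°.

Run:
```python
import numpy as np,plan,wp
for th in(44,48):
  for z in range(160,96,-8):
    print(th,z,max((plan.clr(x,z,np.radians(th)).round(1),x) for x in range(36,110,2)),end=' ')
  print()
wp.go([(90,205,24),(94,200,48)])
```

```text
44 160 (np.float64(23.0), 98) 44 152 (np.float64(18.6), 96) 44 144 (np.float64(15.7), 92) 44 136 (np.float64(12.7), 88) 44 128 (np.float64(12.5), 80) 44 120 (np.float64(12.4), 72) 44 112 (np.float64(12.1), 64) 44 104 (np.float64(12.1), 54) 
48 160 (np.float64(21.6), 94) 48 152 (np.float64(17.8), 92) 48 144 (np.float64(15.4), 88) 48 136 (np.float64(14.1), 82) 48 128 (np.float64(13.7), 76) 48 120 (np.float64(14.2), 68) 48 112 (np.float64(13.9), 60) 48 104 (np.float64(13.9), 54) 
4.35 [ 0.5286 -0.2721  0.3342] [-1.34366636 -0.22646153 -2.28581706] 0.014154304412816579
(90, 205, 24) [13.23 30.92  0.45] [ 0.107 -0.404 -0.119]
(94, 200, 48) [ 8.8  30.01 -3.63] [ 0.215 -0.809 -0.114]
```

{"method": "carry_out", "body": {
  "commands": [1, 1, 3, 0.5, 0, 0, -0.02, 1, 2, 7, 1, 0.02, -0.07, -0.04, 1, 3, 11, 1, 0.04, -0.15, -0.06, 1, 4, 15, 1, 0.06, -0.25, -0.08, 1, 5, 19, 1, 0.08, -0.35, -0.1, 1, 6, 23, 0, 0.12, -0.47, -0.115, 1, 7, 27, -1, 0.16, -0.6, -0.115, 1, 8.9, 30, -2.9, 0.197, -0.741, -0.115, 1, 8.9, 30, -2.9, 0.197, -0.741, -0.115, 1, 8.9, 30, -2.9, 0.197, -0.741, -0.115, 1, 8.9, 30, -2.9, 0.197, -0.741, -0.115, 1, 8.9, 30, -2.9, 0.197, -0.741, -0.115]
}}

```text
time_s: 5.35
ee_pos: [0.6177, 0.0272, 0.3052]
eef_rot: [-2.376, -0.0, -1.37]
force: [-0.2, 0.3, -1.5]
grip_width: 0.0139
```

Run:
```python
from meas import *
import wp
im,d,*c=cam('side'); cv2.imwrite('pics/s5.png',cv2.resize(im[40:270,100:300],None,fx=2.6,fy=2.6,interpolation=cv2.INTER_CUBIC))
# project expected carrier points from the TCP for comparison
o=ctrl.get_obs(); print(o['eef_rot'],np.round(o['qpos'],2))
from scipy.spatial.transform import Rotation as Ro
R=Ro.from_euler('xyz',o['eef_rot']).as_matrix(); p=np.array(o['ee_pos'])
# carrier axes: x = tool y * sign, z=-tool z, y=-tool x
cx,cy,cz=np.cross(-R[:,0],-R[:,2]),-R[:,0],-R[:,2]
loc=np.array([[-85,20,5],[-85,-20,5],[15,20,5],[-31,0,12],[-64,0,12],[0,5,70]])/1000
W=p+loc[:,[0]]*cx+loc[:,[1]]*cy+(loc[:,[2]]-.1463)*cz
uv=cv2.projectPoints(W,cv2.Rodrigues(c[2])[0],c[3],c[0],c[1])[0][:,0]
print(((uv-[100,40])*2.6).round(0)); print(W.round(3),cx.round(3))
wp.go([(94,190,48)])
```

```text
[-2.37470813e+00 -5.33847324e-04 -1.37079411e+00] [-0.11  0.02  1.79  0.37  0.62  1.04]
[[212. 359.]
 [219. 342.]
 [143. 305.]
 [183. 318.]
 [205. 336.]
 [191. 270.]]
[[0.65  0.054 0.145]
 [0.658 0.015 0.145]
 [0.721 0.068 0.214]
 [0.687 0.041 0.187]
 [0.664 0.036 0.165]
 [0.669 0.042 0.251]] [0.706 0.143 0.694]
5.4 [0.6179 0.027  0.3056] [ 0.24303942 -0.31686553 -0.92901686] 0.014115900883660482
(94, 190, 48) [-0.13  0.1  -1.77] [ 0.015 -0.069  0.001]
```

View pics/s5.png

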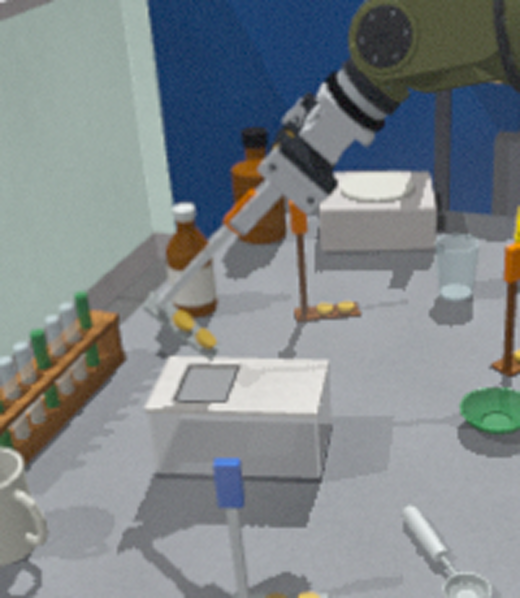

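The side view matches the prediction: discs at crop (183,320) and (205,338), expected (183,318) and (205,336). So the carrier hasn't slipped. Feeding the toe in at 44°.

Run:
```python
import wp
wp.go([(98,165,44),(92,146,44),(88,136,44),(80,128,44),(72,120,44),(64,112,44),(55,104,44)])
```

```text
5.4 [0.6179 0.027  0.3056] [ 0.24303942 -0.31686553 -0.92901686] 0.014115900883660482
(98, 165, 44) [ 0.96  0.32 -3.54] [ 0.001 -0.001  0.001]
(92, 146, 44) [ 0.37  0.2  -5.44] [ 0.001 -0.001  0.001]
(88, 136, 44) [-0.02  0.12 -6.44] [ 0.001 -0.001  0.001]
(80, 128, 44) [-0.81 -0.04 -7.24] [ 0.001 -0.001  0.001]
(72, 120, 44) [-1.59 -0.19 -8.04] [ 0.001 -0.001  0.001]
(64, 112, 44) [-2.37 -0.35 -8.84] [ 0.001 -0.001  0.001]
(55, 104, 44) [-3.25 -0.53 -9.64] [ 0.001 -0.001  0.001]
```

{"method": "carry_out", "body": {
  "commands": [1, 1, 0.3, -2, 0, 0, 0, 1, 1, 0.3, -3.5, 0, 0, 0, 1, 0.4, 0.2, -5.4, 0, 0, 0, 1, 0.2, 0.2, -5.9, 0, 0, 0, 1, 0, 0.1, -6.4, 0, 0, 0, 1, -0.4, 0, -6.8, 0, 0, 0, 1, -0.8, 0, -7.2, 0, 0, 0, 1, -0.8, 0, -7.2, 0, 0, 0, 1, -0.8, 0, -7.2, 0, 0, 0]
}}

```text
time_s: 6.15
ee_pos: [0.6099, 0.0269, 0.2343]
eef_rot: [-2.374, -0.001, -1.371]
force: [0.1, 0.2, -2.7]
grip_width: 0.014
```

Run:
```python
from meas import *
import wp
im,d,*c=cam('side'); cv2.imwrite('pics/s6.png',cv2.resize(im[100:240,140:270],None,fx=4,fy=4,interpolation=cv2.INTER_CUBIC))
wp.go([(80,128,44),(72,120,44),(64,112,44),(55,104,44),(50,99,44),(46,92,40),(44,84,32),(44,76,24),(44,70,18),(44,62,10),(42,54,2),(40,46,0)])
```

```text
6.2 [0.6101 0.027  0.2344] [ 0.26995089 -0.24196646 -2.29436299] 0.01362416250212741
(80, 128, 44) [-0.03 -0.03 -0.12] [0.001 0.    0.001]
(72, 120, 44) [-0.81 -0.19 -0.92] [0.001 0.    0.001]
(64, 112, 44) [-1.59 -0.35 -1.72] [0.001 0.    0.001]
(55, 104, 44) [-2.48 -0.53 -2.52] [0.001 0.    0.001]
(50, 99, 44) [-2.97 -0.63 -3.02] [0.001 0.    0.001]
(46, 92, 40) [-2.62 -0.56 -3.04] [-0.013  0.069  0.001]
(44, 84, 32) [-1.19 -0.27 -2.64] [-0.041  0.205  0.001]
(44, 76, 24) [ 0.57  0.09 -2.48] [-0.069  0.342  0.001]
(44, 70, 18) [ 1.97  0.38 -2.53] [-0.089  0.445  0.001]
(44, 62, 10) [ 3.91  0.77 -2.83] [-0.117  0.582  0.001]
(42, 54, 2) [ 5.71  1.14 -3.42] [-0.145  0.718  0.   ]
(40, 46, 0) [ 6.01  1.2  -4.21] [-0.152  0.753  0.   ]
```

View pics/s6.png

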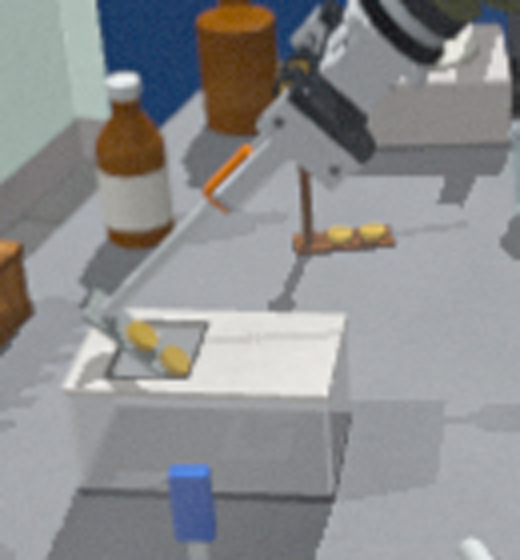

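The toe is entering the slot near crop (175,372), and forces are normal. Now feeding in and starting to right it.

{"method": "carry_out", "body": {
  "commands": [1, -0.8, -0.2, -0.9, 0, 0, 0, 1, -1.6, -0.35, -1.7, 0, 0, 0, 1, -2.5, -0.5, -2.5, 0, 0, 0, 1, -3, -0.6, -3, 0, 0, 0, 1, -2.6, -0.55, -3, -0.013, 0.069, 0, 1, -1.2, -0.3, -2.6, -0.04, 0.205, 0, 1, -0.3, -0.1, -2.5, -0.055, 0.275, 0, 1, 0.6, 0.1, -2.5, -0.07, 0.34, 0, 1, 0.6, 0.1, -2.5, -0.07, 0.34, 0, 1, 0.6, 0.1, -2.5, -0.07, 0.34, 0]
}}

```text
time_s: 7.03
ee_pos: [0.6168, 0.0283, 0.2095]
eef_rot: [-2.72, -0.002, -1.37]
force: [0.3, 0.2, -2.6]
grip_width: 0.014
```

Run:
```python
from meas import *
import wp
im,d,*c=cam('side'); cv2.imwrite('pics/s7.png',cv2.resize(im[100:240,140:270],None,fx=4,fy=4,interpolation=cv2.INTER_CUBIC))
wp.go([(44,76,24),(44,70,18),(44,62,10),(42,54,2),(40,46,0),(40,30,0),(40,14,0),(40,9,0)])
```

```text
7.0833 [0.616  0.0281 0.2092] [-0.70359045 -0.27034315 -1.94617351] 0.013985310012314818
(44, 76, 24) [-0.02 -0.02  0.05] [ 0.001  0.003 -0.   ]
(44, 70, 18) [ 1.38  0.26 -0.  ] [-0.02   0.105 -0.   ]
(44, 62, 10) [ 3.32  0.66 -0.31] [-0.048  0.242 -0.   ]
(42, 54, 2) [ 5.11  1.02 -0.9 ] [-0.076  0.379 -0.   ]
(40, 46, 0) [ 5.42  1.08 -1.69] [-0.082  0.413 -0.   ]
(40, 30, 0) [ 5.42  1.08 -3.29] [-0.082  0.413 -0.   ]
(40, 14, 0) [ 5.42  1.08 -4.89] [-0.082  0.413 -0.   ]
(40, 9, 0) [ 5.42  1.08 -5.39] [-0.082  0.413 -0.   ]
```

View pics/s7.png

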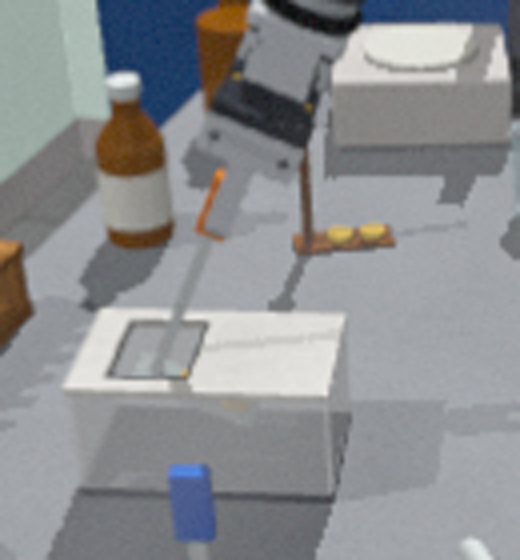

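The foot is inside and the toe is under the closed lid, with a disc visible through the wall at crop (235,405). The stem passes through the slot at (170,340). Righting it now, then lowering to about 6 mm above the floor.

{"method": "carry_out", "body": {
  "commands": [1, 1.4, 0.25, 0, -0.02, 0.105, 0, 1, 2.4, 0.45, -0.1, -0.034, 0.175, 0, 1, 3.3, 0.65, -0.3, -0.048, 0.242, 0, 1, 4.2, 0.85, -0.6, -0.062, 0.31, 0, 1, 5.1, 1, -0.9, -0.076, 0.38, 0, 1, 5.4, 1.1, -1.7, -0.082, 0.413, 0, 1, 5.4, 1.1, -2.5, -0.082, 0.413, 0, 1, 5.4, 1.1, -3.3, -0.082, 0.413, 0, 1, 5.4, 1.1, -4.1, -0.082, 0.413, 0, 1, 5.4, 1.1, -4.8, -0.082, 0.413, 0, 1, 5.4, 1.1, -4.8, -0.082, 0.413, 0, 1, 5.4, 1.1, -4.8, -0.082, 0.413, 0]
}}

```text
time_s: 8.08
ee_pos: [0.6697, 0.039, 0.1613]
eef_rot: [-3.141, 0.001, -1.37]
force: [-0.2, 0.3, -2.0]
grip_width: 0.0137
```

Run:
```python
from meas import *
import wp
im,d,*c=cam('side'); cv2.imwrite('pics/s8.png',cv2.resize(im[100:240,140:270],None,fx=4,fy=4,interpolation=cv2.INTER_CUBIC))
print(ctrl.get_obs()['eef_rot'])
wp.go([(40,14,0),(40,8,0)])
```

```text
[-3.14010175e+00  3.86593793e-04 -1.36994122e+00]
8.1333 [0.67   0.039  0.1618] [-0.2754447   0.37409457 -2.1686183 ] 0.013936973461225893
(40, 14, 0) [ 0.02 -0.01 -0.15] [-0.001  0.001 -0.   ]
(40, 8, 0) [ 0.02 -0.01 -0.75] [-0.001  0.001 -0.   ]
```

View pics/s8.png

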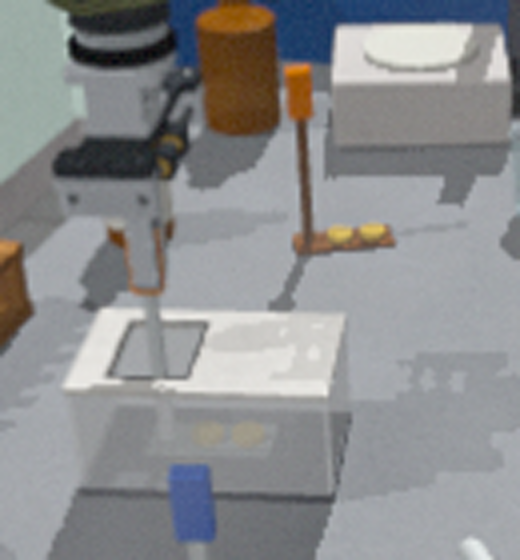

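The carrier is upright inside, foot just above the floor at crop (215,440). Lowering slowly to contact.

{"method": "carry_out", "body": {
  "commands": [1, 0, 0, -0.2, 0, 0, 0, 1, 0, 0, -0.35, 0, 0, 0, 1, 0, 0, -0.5, 0, 0, 0, 1, 0, 0, -0.6, 0, 0, 0, 1, 0, 0, -0.65, 0, 0, 0, 1, 0, 0, -0.7, 0, 0, 0, 1, 0, 0, -0.7, 0, 0, 0]
}}

```text
time_s: 8.72
ee_pos: [0.67, 0.0391, 0.1547]
eef_rot: [-3.14, 0.0, -1.37]
force: [-0.4, -0.4, -2.0]
grip_width: 0.0136
```

{"method": "carry_out", "body": {
  "commands": [1, 0, 0, -0.05, 0, 0, 0, 1, 0, 0, -0.1, 0, 0, 0, 1, 0, 0, -0.1, 0, 0, 0]
}}

```text
time_s: 8.97
ee_pos: [0.6701, 0.0391, 0.1543]
eef_rot: [-3.14, 0.0, -1.37]
force: [-1.2, 1.1, 2.7]
grip_width: 0.0139
```

Contact: fz went from -2 to +2.7 N at the expected height. Releasing, then going straight up.

{"method": "carry_out", "body": {
  "commands": [0.5, 0, 0, 0, 0, 0, 0, 0.2, 0, 0, 0, 0, 0, 0, 0, 0, 0, 0, 0, 0, 0, 0, 0, 0, 0, 0, 0, 0, -0.5, 0, 0, 0, 0, 0, 0, -1, 0, 0, 0, 0, 0, 0, -1, 0, 0, 0, 0, 0, 0, -1, 0, 0, 0, 0, 0, 0, -1, 0, 0, 0, 0, 0, 0, -1, 0, 0, 0, 0, 0, 0]
}}

```text
time_s: 9.8
ee_pos: [0.6701, 0.0391, 0.1542]
eef_rot: [-3.14, 0.0, -1.37]
force: [-0.1, 0.1, -0.3]
grip_width: 0.077
```

{"method": "carry_out", "body": {
  "commands": [-1, 0, 0, 1, 0, 0, 0, -1, 0, 0, 3, 0, 0, 0, -1, 0, 0, 6, 0, 0, 0, -1, 0, 0, 9, 0, 0, 0, -1, 0, 0, 12, 0, 0, 0, -1, -4, 0, 14, 0, 0, 0, -1, -8, 0, 14, 0, 0, 0, -1, -12, 0, 14, 0, 0, 0, -1, -12, 0, 14, 0, 0, 0, -1, -12, 0, 14, 0, 0, 0]
}}

```text
time_s: 10.63
ee_pos: [0.5487, 0.0392, 0.296]
eef_rot: [-3.138, -0.0, -1.37]
force: [0.3, 0.8, 0.1]
grip_width: 0.0941
```

Run:
```python
from meas import *
im,d,*c=cam('side'); cv2.imwrite('pics/s9.png',cv2.resize(im[100:290,130:280],None,fx=3.1,fy=3.1,interpolation=cv2.INTER_CUBIC))
P,uv=cloud(np.ones(d.shape,bool),d,*c); H=cv2.cvtColor(im,cv2.COLOR_BGR2HSV)[uv[:,1],uv[:,0]]
n=(abs(P[:,0]-.67)<.06)&(abs(P[:,1]-.04)<.05)
for a,b in((.11,.14),(.15,.17),(.175,.19),(.14,.25)):
    g=n&(P[:,2]>a)&(P[:,2]<b); print(a,b,g.sum(),np.median(P[g],0).round(4),P[g].max(0).round(3))
print({k:ctrl.get_obs()[k] for k in('time_s','ee_pos','force','grip_width')})
```

```text
0.11 0.14 35 [0.67   0.0428 0.126 ] [0.676 0.047 0.139]
0.15 0.17 51 [0.6689 0.0462 0.1605] [0.683 0.05  0.169]
0.175 0.19 37 [0.6702 0.0453 0.1823] [0.682 0.05  0.19 ]
0.14 0.25 149 [0.6694 0.0448 0.1742] [0.683 0.053 0.199]
{'time_s': 10.6833, 'ee_pos': array([0.55012477, 0.03912243, 0.29583506]), 'force': array([ 0.50977772, -0.36946369, -0.21766046]), 'grip_width': 0.09364140512358224}
```

View pics/s9.png

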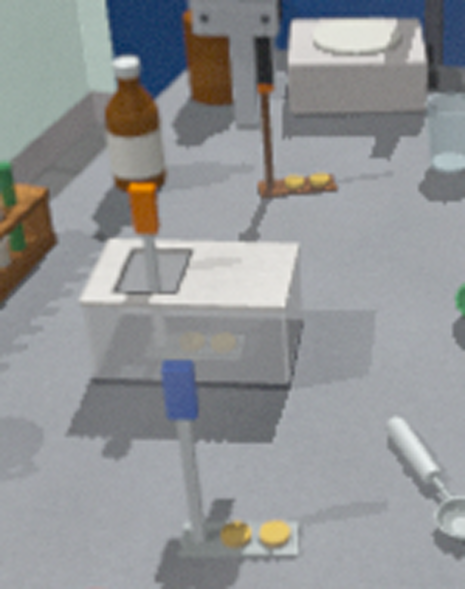

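```bash
python3 -c "
from station import ticket; print(ticket.hand_in())"
```

```text
the job is handed in; nothing more can be done
None
```

The orange carrier is standing in the tank with its foot on the floor and its grip sticking straight up out of the slot. I've handed the job in. The gripper is clear, and the arm took about 10.7 s of the 48 s allowed.

I pinched the orange grip, tilted the carrier 44° and fed the toe through the slot under the closed lid. I then righted it inside, lowered it slowly until the wrist force showed contact (about 5 N), let go and backed away.

- **Standing flat:** the last side view shows the grip top at about z 0.199 m, against 0.198 m expected. The stem stays at x ≈ 0.67 m all the way up, so it isn't leaning.
- **Tilt used:** 44° is a little over the 35 to 40° suggested; the path kept at least 12 mm of planned clearance, and no contact showed in the readings on the way in.
- **Other objects:** I never moved near the blue carrier, and it still stands in the last view. The brown look-alike near the tank also still stands there; that view doesn't cover the others.

No check failed. Early on, the two cameras put the carrier's yaw about 3° apart, which had no effect on the grasp or the fit.

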